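# Uncap the cooling tab and clip on the heat sink

## Robot

A 6-joint arm with a two-finger parallel gripper is mounted at the origin on the work surface. World frame = base frame: x ahead of the robot, y to its left, z up, the work surface at z = 0. Lengths are in m, angles in rad, forces in N, time in s.
With the tool pointing down it reaches from about 0.4 to 0.825 m from the base axis. Payload 7 kg.
Tool frame: the origin (TCP) lies between the finger pads; the fingertips stand 8 mm ahead of it and the grasp point (between the pads) lies 11 mm behind it; z points along the fingers, y is the line along which they close (so a half turn about z gives the same grasp; the last joint's range is limited). The gripper opens to 85 mm and grips with 20 to 120 N. Pads are 22 mm wide; open, the fingers measure 114 mm over their backs; the gripper's body (76 mm by 85 mm) begins 54 mm behind the grasp point. The pads swing forward as they close: fully open they stand 13 mm farther back than shut.
Start: joints at [1.561, 0.359, 0.012, 0, -1.224, -0.288], TCP at [0.198, 0.645, 0.239] pointing down, gripper open.
Joint ranges: [-3.07, 3.07], [-1.43, 2.12], [-1.02, 1.25], [-3.03, 1.67], [-3.05, -0], [-3.03, 3.03]. Speed limits (rad/s): [2.39, 2.39, 3.01, 3.14, 3.14, 3.14].

## Interface

Orientations are given as a 3x3 rotation matrix whose columns are the frame's x, y, z axes.
In Python, from workcell import manip gives the robot as it stands.
- The arm moves only by the shell command python3 -m crank 'ROWS'. ROWS is text: rows parted by semicolons, each of 5 numbers parted by spaces: the shift along the tool's x, y, z in cm, then the turn about the tool's z in rad, then the opening, from 0 (shut) to 1 (fully open). A call has 1 to 20 rows; each row shifts and turns the commanded pose from where the row before left it, along the tool's axes as they then stand; what a row does not reach is not made up. A row lasts 1/12 s, in which the tool goes at most 41.7 mm and 7.16 degrees, less where a joint would pass 70% of its speed; a pose out of reach is approached as far as the arm can. A call with a gripper value outside its range is refused whole. The fingers move at their own pace and stop on an object; the grip force is fixed at half the most. Time passes only in rows, so rows that do not move let the fingers close. It gives the time, the measured TCP pose, the force, the opening and the grip force at its end, in the units of the state.
- manip.observe(): the state, without advancing time (a new reading comes with each control period).
- manip.read_camera(name): name is "side" or "top"; returns the picture (400x640x3 uint8, blue, green, red); there is no depth.
- manip.camera_info(name): a dict with "fx", "fy", "cx", "cy" (pixels), "k1" (the pictures are not rectified: a ray, as slopes to the right and down, at radius r is drawn at 1 + k1 r^2 times it, then the intrinsics apply), "rvec" (rotation vector, rad) and "tvec" (3), from world to camera coordinates, as OpenCV has them. Camera axes: x right, y down, z forward; pixel columns grow to the right and rows downward; lengths in m; the calibration is good to about 2 mm. A picture is of the moment at which its call begins. camera_info takes no time and is no camera call.
- manip.job_done(): hands the job in; it is judged then, once.
Trained networks look in the newest picture that a camera, given by its name, has taken for a name from the list of things; names that differ only in an ending like _2 or _b are one class to them, and where a whole thing is asked for, a point or a joint stands for the part that bears it (a point fixed in the world has none). Each returns a list of dicts, best first, with "confidence" (0 to 1); they miss things now and then, are a little off and sometimes report something else, mostly with a low value. They report only what shows in the picture. A call takes as long as a camera call. They do not tell look-alikes from the thing itself.
- manip.find_in(camera, name): "box" ([left, top, right, bottom] in pixels, round what is visible of it).
- manip.trace(camera, name): "mask" (400x640 bool, what is visible of it) and "box" ([left, top, right, bottom] in pixels, round what is visible of it).
The state is a dict: "t": time; "joint_positions": joint angles; "joint_velocities": joint speeds; "tau": joint torques, N m; "tool_pos": TCP position; "tcp_rot": TCP orientation; "force": force on the tool from outside, world axes, zero at the start; "moment": the same for the moment, N m; "gripper_width": finger opening in m; "grip_force": force on a finger pad.
Only numpy, scipy, OpenCV 4.12 (cv2) and the standard library are available. Lean on these libraries where they do the work, as an engineer would, in place of code of your own. Each camera call takes 0.05 s, during which the arm holds its last target. There are 200 camera calls.

## Task

The circuit board's copper cooling tab needs its clip-on heat sink before a bench test, but a red protective cap covers the tab. Take the cap off and leave it in the yellow parts tray, then move the sprung heat-sink clip from its parking bar onto the bare tab: near the middle of the tab's width, upright, with most of the jaws' length down over it, and let it close there. Leave the mouse, tape, solder spool and screwdriver where they are.

Things in the scene. Friction and masses are not known exactly. Their poses are not given: they have to be found in the camera images.
- holder: Fixed steel holder, base 70 x 130 x 18 mm, with a green circuit board (3 mm thick, 100 wide, top edge 75 mm above the table) upright between two black posts (16 x 12 mm, 68 mm high, at y = +-56 mm). Parts on the board stick out up to 12 mm, all below 61 mm. Origin: centre of the underside; x is the board's normal, y runs along it, z up.
- tab: Fixed bare copper cooling tab, 3 mm thick (x), 44 mm wide (y), 35 mm tall (z), standing on the middle of the board's top edge in the board's plane. Origin: centre of its lower edge, 75 mm above the table; axes as the holder's.
- tab_top (a point): Middle of the tab's top edge, 110 mm above the table; axes as the holder's.
- cap: Loose red plastic protective cap, an upside-down U-channel 14 mm thick (x), 50 mm long (y), 30 mm tall (z), slot 5 mm wide and 26 mm deep, open below and at both ends; 25 g. It starts sitting over the tab, its roof resting on the tab's top edge, so its top is 114 mm above the table. Origin: centre of its underside.
- tray: Fixed yellow open parts tray, 120 (x) x 150 (y) x 28 mm high, walls and floor 4 mm. Origin: centre of the underside.
- clip_bar: Fixed parking bar: a steel plate 3 mm thick (x), 75 mm wide (y) standing on a grey base 80 x 90 x 12 mm, top edge 72 mm above the table. Origin: centre of the underside; x is the plate's normal.
- bar_top (a point): Middle of the parking bar's top edge, 72 mm above the table.
- clip: Loose sprung clip-on heat sink like a wide clothes peg, 60 g, 24 mm wide (y), 85 mm tall: finned aluminium jaws down (fins reach 11.5 mm either side), two black levers splayed up. Starts upright, closed on the bar, jaws about 26 mm down over it. Frame of its +x half: origin midway between the closed jaw tips, z up, x the way the levers spread; it tilts up to 0.27 rad while the clip is squeezed.
- clip_pivot (a point): Middle of the clip's hinge (along y), 36 mm above the jaw tips; barrel radius 7 mm, so jaws go at most 29 mm down a plate. The levers (26 mm wide, 4 thick, 50 long) start just above it: outer faces 21 mm apart at their feet, 50 mm at their tops, 49 mm above this point.
- clip_jaw (a joint): Opening angle of the clip (rad): 0 closed on a 3 mm plate, -0.08 closed on nothing, 0.55 fully open, with a 20 mm gap at the jaw tips. Squeezing the levers together from both sides (10 to 12 N) opens it, until they stand parallel, about 20 mm over the outside; sprung shut.
- tape: Bystander: loose roll of white tape lying flat, 80 mm across, hole 52 mm, 19 mm high. Origin: centre of the underside.
- screwdriver: Bystander: loose screwdriver with orange handle, 170 mm long, lying along its x axis.
- spool: Bystander: loose grey solder spool standing on its flange, 48 mm across, 40 mm high. Origin: centre of the underside.
- mouse: Bystander: loose black computer mouse, 100 (x) x 58 x 33 mm. Origin: centre of the underside.
Things that resemble listed ones, but are neither listed nor needed, are in the scene too. What is shaped like the clip but green or white is not meant.

How it is judged:
By the outcome, as a careful person would: the job done as asked, in the order asked, and still so for the second after the job is handed in, with the robot touching nothing.
It also fails if it takes over 58 s, if anything falls off the work surface, if the arm or the gripper's body presses on something with over 40 N, if the wrist force passes 120 N, or if a joint passes its speed limit or range.

## Working session

There is one attempt and no reset: what is moved stays moved. The work goes in short steps, Python scripts to look and compute and a shell command to move; the robot and the scene stay as the last step left them, time stands still between calls to the robot, and variables do not carry over. Pictures are saved under pics/ and viewed, at most 10 in all, crops included, and the job is handed in when it is done.

```bash
mkdir -p pics; ls; cat > h.py <<'E'
import numpy as np, cv2
from workcell import manip
def cam(n):
    i=manip.camera_info(n); R=cv2.Rodrigues(np.array(i["rvec"],float))[0]; return i,R,np.array(i["tvec"],float).ravel()
def ray(n,u,v):
    i,R,t=cam(n); d=np.array([(u-i["cx"])/i["fx"],(v-i["cy"])/i["fy"]]); s=d.copy()
    for _ in range(20): s=d/(1+i["k1"]*(s@s))
    return -R.T@t, R.T@np.array([s[0],s[1],1.])
def atz(n,u,v,z):
    o,d=ray(n,u,v); return o+d*(z-o[2])/d[2]
def proj(n,P):
    i,R,t=cam(n); c=R@np.array(P,float)+t; s=c[:2]/c[2]; s=s*(1+i["k1"]*(s@s)); return np.array([i["fx"]*s[0]+i["cx"],i["fy"]*s[1]+i["cy"]])
def tri(a,ua,b,ub):
    o1,d1=ray(a,*ua);o2,d2=ray(b,*ub); A=np.stack([d1,-d2],1); k=np.linalg.lstsq(A,o2-o1,rcond=None)[0]
    p,q=o1+k[0]*d1,o2+k[1]*d2; return (p+q)/2,np.linalg.norm(p-q)
E
python3 - <<'E'
from h import *
s=manip.observe(); print(s["t"],s["tool_pos"],s["tcp_rot"],s["gripper_width"])
for c in("top","side"):
    cv2.imwrite(f"pics/{c}0.png",manip.read_camera(c)); i,R,t=cam(c); print(c,-R.T@t,R[2],i["fx"])
    for n in("cap","clip","tray","holder","clip_bar"):
        print(c,n,[(np.round(d["box"]).astype(int).tolist(),round(d["confidence"],2)) for d in manip.find_in(c,n)[:4]])
E
```

```text
pics
0.0 [0.19795937 0.64483812 0.23836625] [[ 9.55944043e-01 -2.93548781e-01 -3.15214063e-04]
 [-2.93548899e-01 -9.55942691e-01 -1.61701548e-03]
 [ 1.73346345e-04  1.63830706e-03 -9.99998643e-01]] 0.085908358592506
top [ 0.42899707 -0.00148057  0.87842656] [ 0.19863434 -0.00604897 -0.980055  ] 366.6851439472267
top cap [([290, 202, 317, 218], 0.7)]
top clip [([426, 216, 452, 237], 0.9), ([372, 227, 392, 246], 0.86), ([437, 270, 462, 292], 0.58)]
top tray [([165, 198, 240, 267], 0.87)]
top holder [([276, 195, 332, 237], 0.71)]
top clip_bar [([402, 211, 449, 252], 0.98)]
side [ 0.24059038 -0.47917294  0.59448742] [ 0.44817869  0.6187314  -0.64521881] 388.9441385799095
side cap [([292, 188, 319, 212], 0.63)]
side clip [([320, 260, 350, 304], 0.9), ([379, 280, 408, 332], 0.85), ([357, 304, 425, 370], 0.7), ([334, 348, 364, 400], 0.63)]
side tray [([214, 155, 270, 209], 0.63)]
side holder [([271, 199, 341, 258], 0.93)]
side clip_bar [([358, 304, 424, 369], 0.67), ([385, 301, 398, 332], 0.38)]
```

View pics/top0.png

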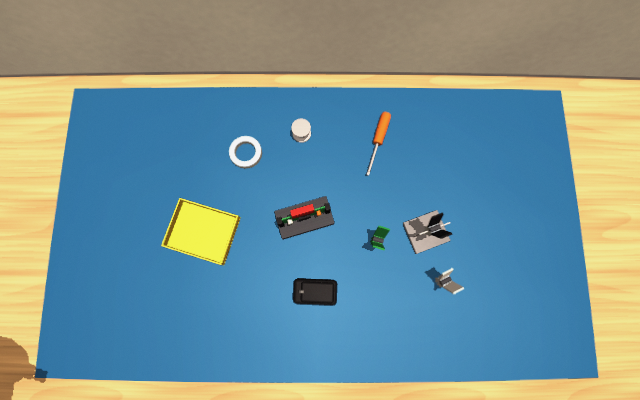

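View pics/side0.png

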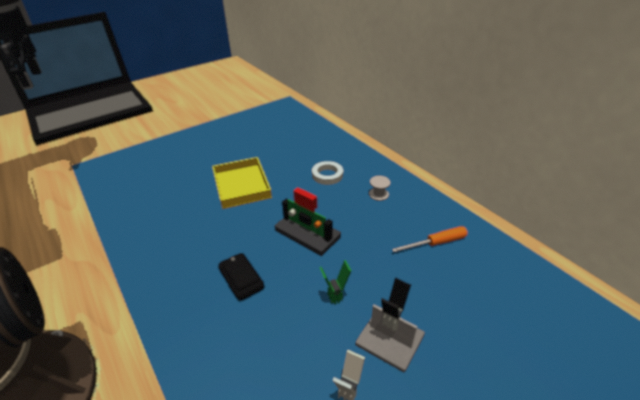

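```bash
cat > fit.py <<'E'
from h import *
from scipy.optimize import minimize
S=8
def box(x0,x1,y0,y1,z0,z1): return np.array([[a,b,c] for a in(x0,x1) for b in(y0,y1) for c in(z0,z1)])/1000
M=dict(cap=box(-7,7,-25,25,84,114),
 capt=box(-7,7,-25,25,0,30),
 clip_base=box(-40,40,-45,45,0,12), holder_base=box(-35,35,-65,65,0,18), tray=box(-60,60,-75,75,0,28),
 levers=np.vstack([box(-25,25,-13,13,130,131),box(-10.5,10.5,-13,13,84,85)]),
 clip=np.vstack([box(-25,25,-13,13,130,131),box(-10.5,10.5,-13,13,84,85),box(-11.5,11.5,-12,12,46,72)]))
def place(m,p):
    c,s=np.cos(p[2]),np.sin(p[2]); return m@np.array([[c,-s,0],[s,c,0],[0,0,1]]).T+[p[0],p[1],0]
def hullmask(pts,sc=S):
    im=np.zeros((400*4,640*4),np.uint8); h=cv2.convexHull((np.array(pts)*4+1.5).astype(np.float32))
    cv2.fillConvexPoly(im,np.round(h*16).astype(np.int32),1,shift=4); return im>0
def tgt(mask):
    m=mask.astype(np.uint8); n,l,st,_=cv2.connectedComponentsWithStats(m); m=l==1+np.argmax(st[1:,4]); 
    big=cv2.resize(m.astype(np.uint8),None,fx=4,fy=4,interpolation=cv2.INTER_NEAREST)
    h=cv2.convexHull(np.argwhere(big>0)[:,::-1].astype(np.int32)); im=np.zeros_like(big); cv2.fillConvexPoly(im,h,1); return im>0
def fit(model,masks,p0,yaws=None,fixyaw=None):
    T={c:tgt(m) for c,m in masks.items()}
    def cost(p):
        q=place(M[model],p if fixyaw is None else [p[0],p[1],fixyaw]); J=0
        for c,t in T.items():
            m=hullmask([proj(c,x) for x in q]); J+=1-(m&t).sum()/(m|t).sum()
        return J
    best=None
    for y in (yaws if yaws is not None else [p0[2]]):
        s=np.array([p0[0],p0[1],y]); sim=np.array([s,s+[.01,0,0],s+[0,.01,0],s+[0,0,.15]])
        r=minimize(cost,s,method="Nelder-Mead",options=dict(initial_simplex=sim,xatol=2e-4,fatol=1e-4,maxfev=150))
        if best is None or r.fun<best.fun: best=r
    return best.x,best.fun
E
python3 - <<'E'
from fit import *
I={c:cv2.imread(f"pics/{c}0.png") for c in("top","side")}
def red(c):
    h=cv2.cvtColor(I[c],cv2.COLOR_BGR2HSV); m=((h[...,0]<7)|(h[...,0]>173))&(h[...,1]>150)&(h[...,2]>60)
    u=np.zeros_like(m); u[180:225,280:325]=m[180:225,280:325]; return u
ms={c:red(c) for c in I}
p,_=tri("top",(303,211),"side",(305,200)); print("cap tri",p)
ys=np.arange(0,3.1,.5)
for cs in(("top","side"),("top",),("side",)): print("cap",cs,fit("cap",{c:ms[c] for c in cs},[p[0],p[1],0],ys))
p,_=tri("top",(437,228),"side",(394,308)); print("clip tri",p,_)
def near(c,n,xy):
    r=[d for d in manip.trace(c,n) if abs((d["box"][0]+d["box"][2])/2-xy[0])<15 and abs((d["box"][1]+d["box"][3])/2-xy[1])<15]
    return r[0]["mask"] if r else None
for n,m,tx,sx in(("clip","clip",(439,227),(394,306)),("clip_bar","clip_base",(426,231),(391,336)),("holder","holder_base",(304,216),(306,228)),("tray","tray",(203,232),(242,182))):
    mk={c:near(c,n,x) for c,x in(("top",tx),("side",sx))}; mk={c:v for c,v in mk.items() if v is not None}
    np.savez(f"m_{n}.npz",**mk)
    q=atz("top",*tx,0.05 if n=="clip" else .015)
    for cs in [tuple(mk)]+[(c,) for c in mk]: print(n,cs,{c:int(mk[c].sum()) for c in cs},fit(m,{c:mk[c] for c in cs},[q[0],q[1],0],ys))
E
```

```text
cap tri [0.56338289 0.03187738 0.09790805]Traceback (most recent call last):
  File "<stdin>", line 9, in <module>
  File "fit.py", line 29, in fit
    r=minimize(cost,s,method="Nelder-Mead",options=dict(initial_simplex=sim,xatol=2e-4,fatol=1e-4,maxfev=150))
    res = _minimize_neldermead(fun, x0, args, callback, bounds=bounds,
                               **options)
    fsim[j] = func(sim[j])
              ~~~~^^^^^^^^
    fx = function(np.copy(x), *(wrapper_args + args))
  File "fit.py", line 24, in cost
    m=hullmask([proj(c,x) for x in q]); J+=1-(m&t).sum()/(m|t).sum()
                ~~~~^^^^^
  File "h.py", line 12, in proj
    i,R,t=cam(n); c=R@np.array(P,float)+t; s=c[:2]/c[2]; s=s*(1+i["k1"]*(s@s)); return np.array([i["fx"]*s[0]+i["cx"],i["fy"]*s[1]+i["cy"]])
          ~~~^^^
  File "h.py", line 4, in cam
    i=manip.camera_info(n); R=cv2.Rodrigues(np.array(i["rvec"],float))[0]; return i,R,np.array(i["tvec"],float).ravel()
ValueError: time passes only in moves, steps and waits
```

```bash
sed -i 's/^def cam(n):/from functools import cache\n@cache\ndef cam(n):/' h.py
cat > run1.py <<'E'
from fit import *
I={c:cv2.imread(f"pics/{c}0.png") for c in("top","side")}
def red(c):
    h=cv2.cvtColor(I[c],cv2.COLOR_BGR2HSV); m=((h[...,0]<7)|(h[...,0]>173))&(h[...,1]>150)&(h[...,2]>60)
    u=np.zeros_like(m); u[180:225,280:325]=m[180:225,280:325]; return u
ms={c:red(c) for c in I}
p,_=tri("top",(303,211),"side",(305,200)); print("cap tri",p)
ys=np.arange(0,3.1,.5)
for cs in(("top","side"),("top",),("side",)): print("cap",cs,fit("cap",{c:ms[c] for c in cs},[p[0],p[1],0],ys))
p,_=tri("top",(437,228),"side",(394,308)); print("clip tri",p,_)
def near(c,n,xy):
    r=[d for d in manip.trace(c,n) if abs((d["box"][0]+d["box"][2])/2-xy[0])<15 and abs((d["box"][1]+d["box"][3])/2-xy[1])<15]
    return r[0]["mask"] if r else None
for n,m,tx,sx in(("clip","clip",(439,227),(394,306)),("clip_bar","clip_base",(426,231),(391,336)),("holder","holder_base",(304,216),(306,228)),("tray","tray",(203,232),(242,182))):
    mk={c:near(c,n,x) for c,x in(("top",tx),("side",sx))}; mk={c:v for c,v in mk.items() if v is not None}
    np.savez(f"m_{n}.npz",**mk)
    q=atz("top",*tx,0.05 if n=="clip" else .015)
    for cs in [tuple(mk)]+[(c,) for c in mk]: print(n,cs,{c:int(mk[c].sum()) for c in cs},fit(m,{c:mk[c] for c in cs},[q[0],q[1],0],ys))
E
time python3 run1.py
```

```text
cap tri [0.56338289 0.03187738 0.09790805]
cap ('top', 'side') (array([0.56437242, 0.0339726 , 0.26126338]), np.float64(0.18523668540460825))
cap ('top',) (array([0.56463376, 0.03447317, 3.42547167]), np.float64(0.07229894394800973))
cap ('side',) (array([0.56371556, 0.03494242, 0.17841008]), np.float64(0.0871499176276771))
clip tri [ 0.52793542 -0.25861324  0.09386837] 6.809699841830462e-05
clip ('top', 'side') {'top': 311, 'side': 918} (array([ 0.53020025, -0.25662656,  0.37176993]), np.float64(0.2539064246602467))
clip ('top',) {'top': 311} (array([ 0.52921715, -0.25828447,  3.26470428]), np.float64(0.17789103264166972))
clip ('side',) {'side': 918} (array([ 0.53045631, -0.2564263 ,  3.50962449]), np.float64(0.061930069930069886))
clip_bar ('top', 'side') {'top': 965, 'side': 2309} (array([ 0.53138117, -0.25801314,  0.36239555]), np.float64(0.14427676746990592))
clip_bar ('top',) {'top': 965} (array([ 0.53029293, -0.25907822,  0.36223893]), np.float64(0.07617747440273037))
clip_bar ('side',) {'side': 2309} (array([ 0.53214045, -0.25724327,  0.36787753]), np.float64(0.059548443463466216))
holder ('top', 'side') {'top': 1420, 'side': 2025} (array([0.56512615, 0.03360192, 0.27959987]), np.float64(0.2820074877043798))
holder ('top',) {'top': 1420} (array([0.56532344, 0.03232026, 3.43085593]), np.float64(0.051202454863341185))
holder ('side',) {'side': 2025} (array([0.56426416, 0.03707936, 0.26107847]), np.float64(0.2129707819625063))
tray ('top', 'side') {'top': 3456, 'side': 2115} (array([0.52948569, 0.27766543, 2.84480016]), np.float64(0.08409512030308053))
tray ('top',) {'top': 3456} (array([0.5298411 , 0.27669325, 2.85710805]), np.float64(0.04985676319331789))
tray ('side',) {'side': 2115} (array([0.5293058 , 0.27848631, 2.84524112]), np.float64(0.03060002784351945))
real	2m14.629s
user	2m13.621s
sys	0m0.455s
```

```bash
cat > go.py <<'E'
import sys
from h import *
s=manip.observe(); R=np.array(s["tcp_rot"]); p=np.array(s["tool_pos"]); t=np.array([float(a) for a in sys.argv[1:4]]); psi=float(sys.argv[4])
y=np.arctan2(R[1,0],R[0,0]); print("t",round(s["t"],2),"pos",p.round(4),"psi",round(y,4),"z",R[:,2].round(4),"| shift cm",(R.T@(t-p)*100).round(2),"turn",round((y-psi+np.pi)%(2*np.pi)-np.pi,3),"w",round(s["gripper_width"],4),"F",np.round(s["force"],1),"j",np.round(s["joint_positions"],2))
E
python3 -m crank '2.65 2.38 0 0 1;2.65 2.38 0 0 1;2.65 2.38 0 0 1;2.65 2.38 0 0 1;2.65 2.38 0 0 1;2.65 2.38 0 0 1;2.65 2.38 0 0 1;2.65 2.38 0 0 1;2.65 2.38 0 0 1;2.65 2.38 0 0 1;2.65 2.38 0 0 1;2.65 2.38 0 0 1;2.65 2.38 0 0 1;2.65 2.38 0 0 1;2.65 2.38 0 0 1;2.65 2.38 0 0 1;2.65 2.38 0 0 1;2.65 2.38 0 0 1;2.65 2.38 0 0 1;2.65 2.38 0 0 1'
python3 -m crank '0 0 0 0.1 1;0 0 0 0.1 1;0 0 0 0.1 1;0 0 0 0.1 1;0 0 0 0.1 1;0 0 0 0.1 1;0 0 0 0.1 1;0 0 0 0.1 1;0 0 0 0.1 1;0 0 0 0.1 1;0 0 0 0 1;0 0 0 0 1'
python3 go.py 0.5645 0.034 0.092 -1.30
```

```text
t: 2.67
tool_pos: [0.5658, 0.033, 0.2396]
tcp_rot: [[0.956, -0.293, 0.001], [-0.293, -0.956, 0.0], [0.0, -0.0, -1.0]]
force: [0.5, 1.1, -0.5]
gripper_width: 0.0854
grip_force: 0.0
t: 3.67
tool_pos: [0.5651, 0.0347, 0.2394]
tcp_rot: [[0.273, -0.962, 0.0], [-0.962, -0.273, 0.0], [-0.0, -0.0, -1.0]]
force: [1.2, -0.4, -0.7]
gripper_width: 0.0854
grip_force: 0.0
t 3.67 pos [0.5651 0.0347 0.2394] psi -1.2948 z [ 2.e-04  1.e-04 -1.e+00] | shift cm [ 0.05  0.08 14.74] turn 0.005 w 0.0854 F [ 1.2 -0.4 -0.7] j [ 0.41  0.18 -0.23 -0.   -1.16 -0.13]
```

```bash
python3 -m crank '0 0 2.5 0 1;0 0 2.5 0 1;0 0 2.5 0 1;0 0 2.5 0 1;0 0 2 0 1;0 0 1.5 0 1;0 0 1.2 0 1;0 0 0 0 1;0 0 0 0 0;0 0 0 0 0;0 0 0 0 0;0 0 0 0 0;0 0 0 0 0;0 0 0 0 0;0 0 0 0 0;0 0 0 0 0;0 0 0 0 0;0 0 0 0 0'
python3 go.py 0.5645 0.034 0.092 -1.30
```

```text
t: 5.17
tool_pos: [0.5636, 0.0341, 0.0928]
tcp_rot: [[0.27, -0.963, -0.002], [-0.963, -0.27, -0.001], [0.0, 0.002, -1.0]]
force: [-6.8, -0.1, 8.5]
gripper_width: 0.0132
grip_force: 59.3
t 5.17 pos [0.5636 0.0341 0.0928] psi -1.2977 z [-2.2e-03 -8.0e-04 -1.0e+00] | shift cm [ 0.03 -0.08  0.08] turn 0.002 w 0.0132 F [-6.8 -0.1  8.5] j [ 0.41  0.32 -0.42 -0.   -0.84 -0.13]
```

```bash
python3 -m crank '0 0 -1 0 0;0 0 -1.5 0 0;0 0 -1.5 0 0;0 0 -1.5 0 0;0 0 -2 0 0;0 0 -2 0 0;0 0 -1.5 0 0;0 0 0 0 0;0 0 0 0 0'
python3 go.py 0.5295 0.2775 0.20 -0.298
python3 - <<'E'
from h import *
for c in("side",):
    im=manip.read_camera(c); cv2.imwrite("pics/lift.png",cv2.resize(im[120:300,200:440],None,fx=3,fy=3))
E
```

```text
t: 5.92
tool_pos: [0.5657, 0.035, 0.2039]
tcp_rot: [[0.27, -0.963, 0.003], [-0.963, -0.27, 0.001], [-0.0, -0.003, -1.0]]
force: [-0.3, -0.4, -1.2]
gripper_width: 0.0131
grip_force: 58.6
t 5.92 pos [0.5657 0.035  0.2039] psi -1.2977 z [ 0.0028  0.0012 -1.    ] | shift cm [-24.33  -3.05   0.41] turn -1.0 w 0.0131 F [-0.3 -0.4 -1.2] j [ 0.41  0.21 -0.28  0.   -1.08 -0.13]
```

View pics/lift.png

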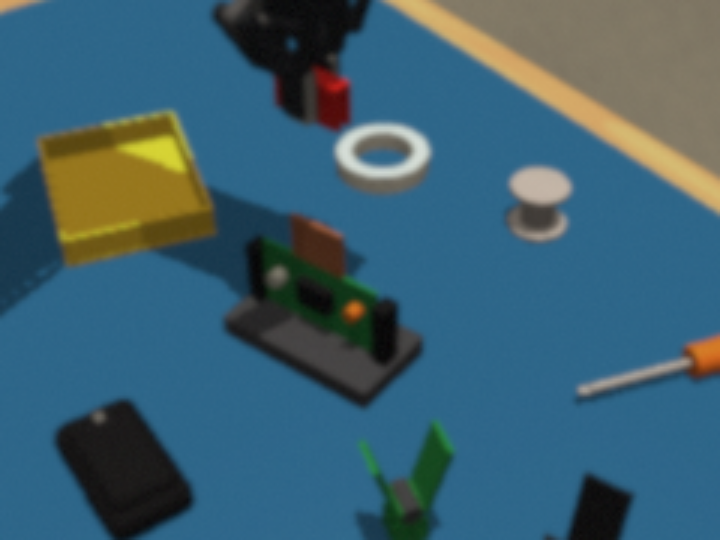

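The cap is in the gripper (crop ~(315,95)) and the copper tab is bare (crop ~(320,245)). Next, over to the tray.

```bash
python3 -m crank '-2.7 -0.34 0 0 0;-2.7 -0.34 0 0 0;-2.7 -0.34 0 0 0;-2.7 -0.34 0 0 0;-2.7 -0.34 0 0 0;-2.7 -0.34 0 0 0;-2.7 -0.34 0 0 0;-2.7 -0.34 0 0 0;-2.7 -0.34 0 0 0;0 0 0 -0.1 0;0 0 0 -0.1 0;0 0 0 -0.1 0;0 0 0 -0.1 0;0 0 0 -0.1 0;0 0 0 -0.1 0;0 0 0 -0.1 0;0 0 0 -0.1 0;0 0 0 -0.1 0;0 0 0 -0.1 0'
python3 go.py 0.5295 0.2775 0.015 -0.298
```

```text
t: 7.55
tool_pos: [0.5286, 0.2766, 0.2012]
tcp_rot: [[0.957, -0.289, -0.001], [-0.289, -0.957, -0.001], [-0.001, 0.002, -1.0]]
force: [-0.2, 0.4, 0.3]
gripper_width: 0.0132
grip_force: 58.6
t 7.55 pos [0.5286 0.2766 0.2012] psi -0.2929 z [-0.0015 -0.0012 -1.    ] | shift cm [ 0.08 -0.14 18.62] turn 0.005 w 0.0132 F [-0.2  0.4  0.3] j [ 0.81  0.26 -0.22 -0.   -1.09  0.47]
```

Lower 18.5 cm, open partly, rise.

```bash
python3 -m crank '0 0 2.5 0 0;0 0 2.5 0 0;0 0 2.5 0 0;0 0 2.5 0 0;0 0 2.5 0 0;0 0 2 0 0;0 0 1.5 0 0;0 0 1.2 0 0;0 0 0.8 0 0;0 0 0.4 0 0;0 0 0 0 0;0 0 0 0 0;0 0 0 0 0.5;0 0 0 0 0.5;0 0 0 0 0.5;0 0 0 0 0.5;0 0 0 0 0.5;0 0 0 0 0.5'
python3 -m crank '0 0 -1 0 0.5;0 0 -2 0 0.5;0 0 -3 0 0.5;0 0 -3 0 0.5;0 0 -3 0 0.5;0 0 -3 0 1;0 0 -3 0 1;0 0 -3 0 1;0 0 0 0 1;0 0 0 0 1'
python3 go.py 0.5305 -0.257 0.239 -1.206
python3 - <<'E'
from h import *
cv2.imwrite("pics/tray.png",manip.read_camera("side"))
E
```

```text
t: 9.05
tool_pos: [0.5291, 0.2771, 0.0186]
tcp_rot: [[0.956, -0.293, 0.0], [-0.293, -0.956, 0.0], [0.0, -0.0, -1.0]]
force: [-0.0, 0.2, -0.5]
gripper_width: 0.0426
grip_force: 0.0
t: 9.88
tool_pos: [0.5297, 0.2775, 0.2314]
tcp_rot: [[0.956, -0.293, 0.004], [-0.293, -0.956, 0.003], [0.002, -0.004, -1.0]]
force: [0.3, -0.1, -0.6]
gripper_width: 0.0851
grip_force: 0.0
t 9.88 pos [0.5297 0.2775 0.2314] psi -0.2977 z [ 0.0037  0.0035 -1.    ] | shift cm [15.76 51.07 -0.95] turn 0.908 w 0.0851 F [ 0.3 -0.1 -0.6] j [ 0.81  0.24 -0.18  0.   -1.15  0.46]
```

View pics/tray.png

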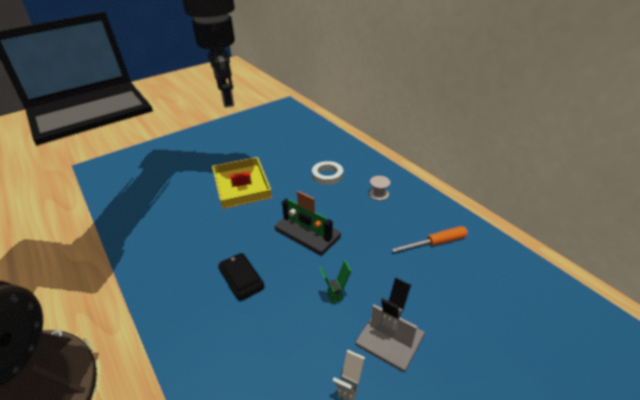

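The cap stands in the tray (241,180) and the tab is bare. Next, over to the clip.

```bash
python3 -m crank '0.87 2.84 0 0 1;0.87 2.84 0 0 1;0.87 2.84 0 0 1;0.87 2.84 0 0 1;0.87 2.84 0 0 1;0.87 2.84 0 0 1;0.87 2.84 0 0 1;0.87 2.84 0 0 1;0.87 2.84 0 0 1;0.87 2.84 0 0 1;0.87 2.84 0 0 1;0.87 2.84 0 0 1;0.87 2.84 0 0 1;0.87 2.84 0 0 1;0.87 2.84 0 0 1;0.87 2.84 0 0 1;0.87 2.84 0 0 1;0.87 2.84 0 0 1'
python3 -m crank '0 0 0 0.1 1;0 0 0 0.1 1;0 0 0 0.1 1;0 0 0 0.1 1;0 0 0 0.1 1;0 0 0 0.1 1;0 0 0 0.1 1;0 0 0 0.1 1;0 0 0 0.1 1;0 0 0 0 1;0 0 0 0 1'
python3 go.py 0.5302 -0.2575 0.101 -1.206
```

```text
t: 11.43
tool_pos: [0.5277, -0.259, 0.227]
tcp_rot: [[0.956, -0.294, -0.002], [-0.294, -0.956, 0.001], [-0.003, 0.0, -1.0]]
force: [-0.2, 1.3, -0.2]
gripper_width: 0.0855
grip_force: 0.0
t: 12.35
tool_pos: [0.5282, -0.2575, 0.2273]
tcp_rot: [[0.367, -0.93, -0.002], [-0.93, -0.367, 0.0], [-0.001, 0.002, -1.0]]
force: [-0.9, -0.3, 0.2]
gripper_width: 0.0856
grip_force: 0.0
t 12.35 pos [ 0.5282 -0.2575  0.2273] psi -1.1948 z [-1.9e-03  4.0e-04 -1.0e+00] | shift cm [ 0.08 -0.21 12.63] turn 0.011 w 0.0856 F [-0.9 -0.3  0.2] j [-0.12  0.23 -0.2  -0.   -1.14  0.5 ]
```

```bash
python3 -m crank '0.05 -0.15 2 0.01 1;0 0 2 0 1;0 0 2 0 1;0 0 2 0 1;0 0 2 0 1;0 0 1.5 0 1;0 0 1.1 0 1;0 0 0 0 1;0 0 0 0 1'
python3 go.py 0.5302 -0.2575 0.101 -1.206
python3 - <<'E'
from h import *
a=manip.read_camera("side")[230:380,290:450];b=manip.read_camera("top")[160:280,360:500]
cv2.imwrite("pics/pre.png",np.hstack([cv2.resize(a,(430,403)),cv2.resize(b,(370,403))]))
E
```

```text
t: 13.1
tool_pos: [0.5301, -0.2576, 0.102]
tcp_rot: [[0.357, -0.934, -0.001], [-0.934, -0.357, -0.0], [-0.0, 0.001, -1.0]]
force: [-0.6, -0.1, 0.5]
gripper_width: 0.0854
grip_force: 0.0
t 13.1 pos [ 0.5301 -0.2576  0.102 ] psi -1.2062 z [-0.0014 -0.     -1.    ] | shift cm [-0.01 -0.02  0.1 ] turn -0.0 w 0.0854 F [-0.6 -0.1  0.5] j [-0.12  0.34 -0.35  0.   -0.87  0.49]
```

View pics/pre.png

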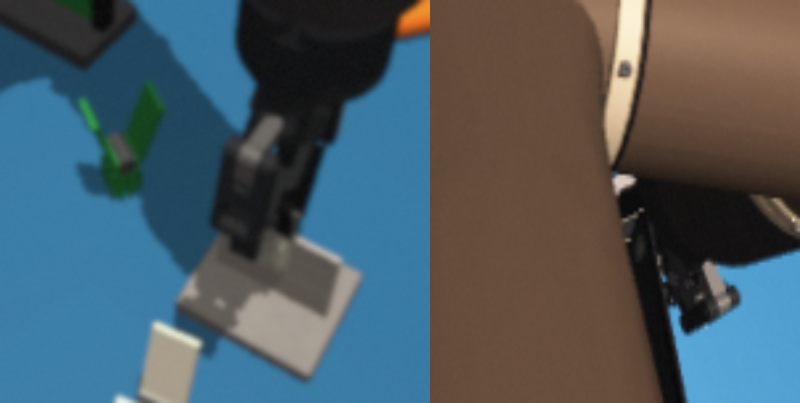

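The fingers straddle the clip in the side view (crop ~(265,190)); the arm hides it from the top camera. Squeeze.

```bash
python3 -m crank '0 0 0 0 0;0 0 0 0 0;0 0 0 0 0;0 0 0 0 0;0 0 0 0 0;0 0 0 0 0;0 0 0 0 0;0 0 0 0 0;0 0 0 0 0;0 0 0 0 0;0 0 0 0 0;0 0 0 0 0'
python3 go.py 0.5302 -0.2575 0.101 -1.206
```

```text
t: 14.2
tool_pos: [0.53, -0.2584, 0.1045]
tcp_rot: [[0.356, -0.935, 0.0], [-0.935, -0.356, -0.002], [0.001, 0.0, -1.0]]
force: [-6.9, -0.0, 16.5]
gripper_width: 0.0185
grip_force: 63.5
t 14.2 pos [ 0.53   -0.2584  0.1045] psi -1.2071 z [ 1.0e-04 -1.5e-03 -1.0e+00] | shift cm [-0.08 -0.06  0.35] turn -0.001 w 0.0185 F [-6.9 -0.  16.5] j [-0.12  0.34 -0.35  0.   -0.88  0.48]
```

```bash
python3 -m crank '0 0 -0.5 0 0;0 0 -1 0 0;0 0 -1 0 0;0 0 -1.5 0 0;0 0 -1.5 0 0;0 0 -1.5 0 0;0 0 -1.5 0 0;0 0 -1.5 0 0;0 0 0 0 0;0 0 0 0 0'
python3 go.py 0.564 0.034 0.20 -1.30
python3 - <<'E'
from h import *
a=manip.read_camera("side")[210:340,300:450];cv2.imwrite("pics/held.png",cv2.resize(a,None,fx=4,fy=4))
E
```

```text
t: 15.03
tool_pos: [0.531, -0.2576, 0.2036]
tcp_rot: [[0.355, -0.935, 0.003], [-0.935, -0.355, -0.0], [0.001, -0.002, -1.0]]
force: [0.4, 0.6, -1.2]
gripper_width: 0.0184
grip_force: 60.7
t 15.03 pos [ 0.531  -0.2576  0.2036] psi -1.2077 z [ 2.6e-03 -2.0e-04 -1.0e+00] | shift cm [-26.08 -13.44   0.37] turn 0.092 w 0.0184 F [ 0.4  0.6 -1.2] j [-0.12  0.24 -0.23 -0.   -1.09  0.48]
```

View pics/held.png

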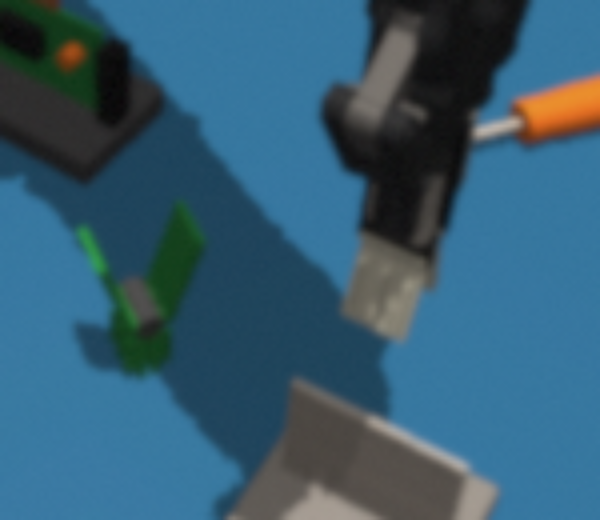

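The clip is held open, its jaw's lower edge at crop (345,312)–(403,340). I'll work out its offset in the grip from that edge.

```bash
python3 - <<'E'
from h import *
a=.363; X=np.array([np.cos(a),np.sin(a),0]); Y=np.array([-np.sin(a),np.cos(a),0]); c=np.array([.531,-.2576,.2036])
for u,v in((345,312),(403,340),(362,235),(435,258)):
    o,d=ray("side",300+u/4,210+v/4)
    for off in(-.0208,-.0115):
        k=(off-(o-c)@X)/(d@X); p=o+k*d-c; print(u,v,off,"lat",(p@Y*1e3).round(1),"dz",(p[2]*1e3).round(1))
E
```

```text
345 312 -0.0208 lat 10.9 dz -49.1
345 312 -0.0115 lat 14.1 dz -61.5
403 340 -0.0208 lat -11.2 dz -49.3
403 340 -0.0115 lat -8.6 dz -61.7
362 235 -0.0208 lat 9.1 dz -6.9
362 235 -0.0115 lat 12.3 dz -18.1
435 258 -0.0208 lat -16.4 dz -2.3
435 258 -0.0115 lat -13.9 dz -13.4
```

```bash
python3 -m crank '-2.6 -1.34 0 0 0;-2.6 -1.34 0 0 0;-2.6 -1.34 0 0 0;-2.6 -1.34 0 0 0;-2.6 -1.34 0 0 0;-2.6 -1.34 0 0 0;-2.6 -1.34 0 0 0;-2.6 -1.34 0 0 0;-2.6 -1.34 0 0 0;-2.6 -1.34 0 0 0;0 0 0 0.09 0;0 0 0 0 0;0 0 0 0 0;0 0 0 0 0'
python3 go.py 0.5638 0.0342 0.15 -1.30
python3 go.py 0.5638 0.0342 0.15 -1.30
python3 - <<'E'
from h import *
a=manip.read_camera("side")[140:270,240:390];cv2.imwrite("pics/over.png",cv2.resize(a,None,fx=4,fy=4))
E
```

```text
t: 16.25
tool_pos: [0.5629, 0.0324, 0.2017]
tcp_rot: [[0.271, -0.962, -0.001], [-0.962, -0.271, -0.0], [0.0, 0.001, -1.0]]
force: [0.2, -0.7, 0.1]
gripper_width: 0.0185
grip_force: 60.6
t 16.25 pos [0.5629 0.0324 0.2017] psi -1.296 z [-1.1e-03 -4.0e-04 -1.0e+00] | shift cm [-0.14 -0.14  5.17] turn 0.004 w 0.0185 F [ 0.2 -0.7  0.1] j [ 0.4   0.21 -0.29 -0.   -1.08 -0.13]
t 16.25 pos [0.5629 0.0324 0.2017] psi -1.296 z [-1.1e-03 -4.0e-04 -1.0e+00] | shift cm [-0.14 -0.14  5.17] turn 0.004 w 0.0185 F [ 0.2 -0.7  0.1] j [ 0.4   0.21 -0.29 -0.   -1.08 -0.13]
```

View pics/over.png

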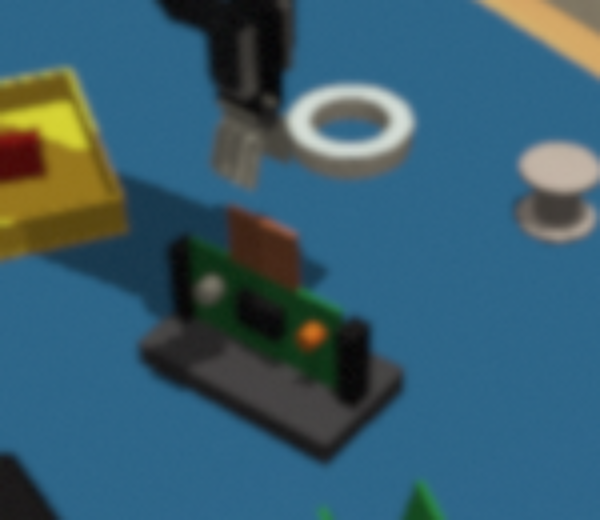

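Jaws (crop (215–290,120–188)) hang above the tab, whose top edge runs (229,207)–(300,238). I'll check the lateral offset between them.

```bash
python3 - <<'E'
from h import *
a=.272; X=np.array([np.cos(a),np.sin(a),0]); Y=np.array([-np.sin(a),np.cos(a),0]); c=np.array([.5629,.0324,.2017])
P=[atz("side",240+u/4,140+v/4,.11) for u,v in((229,207),(300,238))]; m=(P[0]+P[1])/2; d=P[0]-P[1]
print("tab",m,np.linalg.norm(d),"yaw of normal",np.arctan2(d[1],d[0])-np.pi/2,"rel tcp x,y mm",(m-c)@X*1e3,(m-c)@Y*1e3)
for u,v in((215,178),(253,188)):
    o,d=ray("side",240+u/4,140+v/4); k=(-.0208-(o-c)@X)/(d@X); p=o+k*d-c; print("jaw lat",p@Y*1e3,p[2]*1e3)
E
```

```text
tab [0.56388489 0.02995801 0.11      ] 0.04395933986834372 yaw of normal 0.3322362258929743 rel tcp x,y mm 0.2926254319547366 -2.6168083601264147
jaw lat 8.359731207232498 -56.399360451998895
jaw lat -15.784123647074749 -51.1462213202491
```

```bash
python3 -m crank '0 -0.08 1 0 0;0 0 1 0 0;0 0 1 0 0;0 0 1 0 0;0 0 0.8 0 0;0 0 0.4 0 0;0 0 0 0 0;0 0 0 0 0'; python3 -m crank '0 0 0.2 0 0;0 0 0.2 0 0;0 0 0 0 0;0 0 0 0 0'
```

```text
t: 16.97
tool_pos: [0.5641, 0.0332, 0.1501]
tcp_rot: [[0.27, -0.963, -0.0], [-0.963, -0.27, -0.0], [0.0, 0.0, -1.0]]
force: [-0.3, 0.0, -0.8]
gripper_width: 0.0186
grip_force: 60.6
t: 17.3
tool_pos: [0.5641, 0.0333, 0.1465]
tcp_rot: [[0.27, -0.963, 0.0], [-0.963, -0.27, 0.0], [-0.0, -0.0, -1.0]]
force: [1.5, -0.2, -0.3]
gripper_width: 0.0188
grip_force: 60.6
```

```bash
python3 -m crank '0 0 0.2 0 0;0 0 0.1 0 0;0 0 0 0 0;0 0 0 0 0';python3 -m crank '0 0 0.1 0 0;0 0 0.1 0 0;0 0 0 0 0;0 0 0 0 0'
```

```text
t: 17.63
tool_pos: [0.564, 0.0332, 0.1432]
tcp_rot: [[0.27, -0.963, -0.0], [-0.963, -0.27, -0.0], [0.0, 0.0, -1.0]]
force: [-0.5, -0.6, -0.2]
gripper_width: 0.0187
grip_force: 60.6
t: 17.97
tool_pos: [0.5643, 0.0333, 0.1426]
tcp_rot: [[0.27, -0.963, 0.001], [-0.963, -0.27, -0.0], [0.0, -0.001, -1.0]]
force: [-4.1, 0.1, 9.5]
gripper_width: 0.0187
grip_force: 62.4
```

```bash
python3 -m crank '0 0 0.1 0 0;0 0 0.1 0 0;0 0 0 0 0;0 0 0 0 0'
```

```text
t: 18.3
tool_pos: [0.5645, 0.0332, 0.1424]
tcp_rot: [[0.271, -0.963, 0.002], [-0.963, -0.271, -0.0], [0.001, -0.002, -1.0]]
force: [-9.9, 1.5, 23.7]
gripper_width: 0.0188
grip_force: 64.8
```

The barrel rests on the tab top, matching the bar height plus 38 mm. Relieve the pressure and release gently.

```bash
python3 -m crank '0 0 -0.3 0 0;0 0 0 0 0;0 0 0 0 0.3;0 0 0 0 0.4;0 0 0 0 0.5;0 0 0 0 0.6;0 0 0 0 0.7;0 0 0 0 0.8;0 0 0 0 1;0 0 0 0 1;0 0 0 0 1;0 0 0 0 1'
python3 -m crank '0 0 -1 0 1;0 0 -1.5 0 1;0 0 -2 0 1;0 0 -2.5 0 1;0 0 -2.5 0 1;0 0 -2.5 0 1;0 0 -2.5 0 1;0 0 -2.5 0 1;-2.5 0 0 0 1;-2.5 0 0 0 1;-2.5 0 0 0 1;-2.5 0 0 0 1;-2.5 0 0 0 1;-2.5 0 0 0 1;-2.5 0 0 0 1;-2.5 0 0 0 1;0 0 0 0 1;0 0 0 0 1'
python3 - <<'E'
from h import *
a=manip.read_camera("side");b=manip.read_camera("top")
cv2.imwrite("pics/end.png",np.hstack([cv2.resize(a[140:270,200:350],(460,400)),cv2.resize(b[170:270,260:345],(340,400))]));cv2.imwrite("pics/endfull.png",np.vstack([a,b])[:,:])
E
```

```text
t: 19.3
tool_pos: [0.5641, 0.0333, 0.1424]
tcp_rot: [[0.27, -0.963, 0.0], [-0.963, -0.27, 0.0], [-0.0, -0.0, -1.0]]
force: [-0.8, -0.1, -0.6]
gripper_width: 0.0856
grip_force: 0.0
t: 20.8
tool_pos: [0.5097, 0.2268, 0.313]
tcp_rot: [[0.272, -0.962, 0.0], [-0.962, -0.272, 0.0], [-0.0, -0.0, -1.0]]
force: [-0.3, 0.9, -0.3]
gripper_width: 0.0853
grip_force: 0.0
```

View pics/end.png

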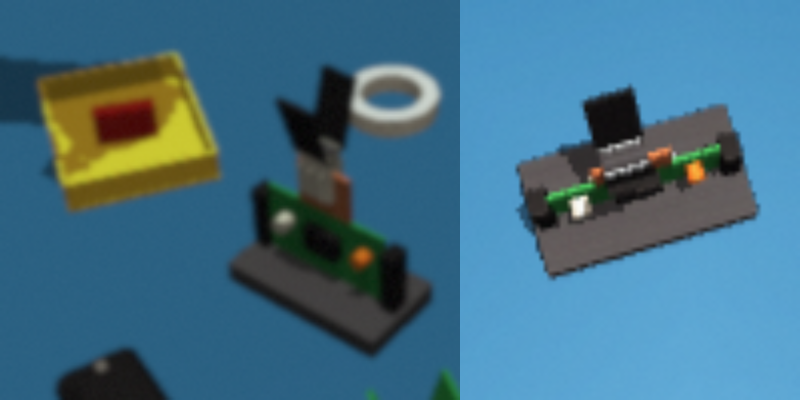

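The clip stands upright on the tab, closed, with copper showing on both sides of it (end crop (596,175) and (660,157)), and the cap is in the tray. I'll quantify how well it is centred.

```bash
python3 - <<'E'
from h import *
f=cv2.imread("pics/endfull.png"); b=f[400:]
h=cv2.cvtColor(b,cv2.COLOR_BGR2HSV)
m=(h[...,0]<13)&(h[...,1]>80)&(h[...,2]>60); m[:205]=0; m[220:]=0; m[:,:285]=0; m[:,320:]=0
a=.27; Y=np.array([-np.sin(a),np.cos(a),0]); c=np.array([.564,.0335,.11])
for v,u in np.argwhere(m): print(u,v,b[v,u],round((atz("top",u,v,.11)-c)@Y*1e3,1))
crop=b[180:240,265:345]; cv2.imwrite("pics/z.png",cv2.resize(crop,None,fx=10,fy=10,interpolation=cv2.INTER_NEAREST)[:600,:800])
E
```

```text
312 206 [ 90 105 138] -23.3
309 207 [ 91 119 181] -16.6
310 207 [ 90 133 218] -18.6
311 207 [ 91 147 240] -20.7
312 207 [ 92 123 183] -22.7
307 208 [ 92 147 240] -11.9
308 208 [ 92 147 241] -14.0
309 208 [ 90 150 242] -16.0
310 208 [ 64 104 190] -18.1
311 208 [ 61 104 194] -20.1
312 208 [ 50  67 106] -22.2
307 209 [ 60  93 166] -11.3
308 209 [ 61 105 194] -13.4
309 209 [ 40  69 135] -15.4
310 209 [ 32  52 101] -17.5
311 209 [ 31  51 100] -19.5
312 209 [36 53 83] -21.6
308 210 [ 31  52 100] -12.8
309 210 [25 41 78] -14.9
310 210 [24 41 79] -16.9
311 210 [25 41 78] -19.0
312 210 [27 48 79] -21.0
309 211 [24 39 77] -14.3
292 212 [ 58  71 105] 21.1
293 212 [ 76 120 208] 19.0
294 212 [ 87 143 239] 17.0
295 212 [ 52  80 147] 14.9
292 213 [ 58  74 110] 21.6
293 213 [ 62 102 189] 19.6
294 213 [ 61 104 195] 17.5
295 213 [34 50 89] 15.5
317 213 [ 44 127 246] -29.6
293 214 [ 59  80 127] 20.1
294 214 [28 45 92] 18.1
295 214 [21 34 67] 16.0
317 214 [ 38 109 236] -29.0
294 215 [26 41 79] 18.6
295 215 [22 36 69] 16.6
317 215 [ 31  63 132] -28.4
318 215 [ 36  80 157] -30.5
```

View pics/z.png

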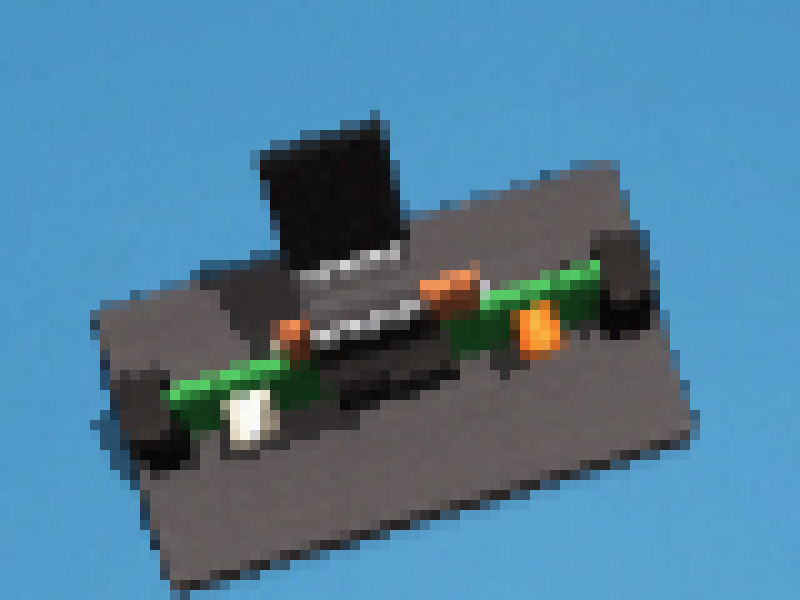

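The zoomed view shows the jaws spanning about −11 to +14 mm on a tab spanning −22 to +21.5 mm. That puts the clip about 2 mm off centre, which is good, so I'm handing in.

```bash
python3 -c "
from workcell import manip
print(manip.job_done())"
```

```text
the job is handed in; nothing more can be done
None
```

The red cap is in the yellow tray, the heat-sink clip is closed upright on the bare tab about 2 mm off centre and about 29 mm down, the bystanders were never touched, and I handed the job in at about 21 s.

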